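Lift a freshly varnished coat peg out of the drying block with spring tongs

TASK

The coat pegs in the drying block are freshly varnished, all but their bare necks, so the gripper itself must never touch a peg. Pick up the spring tongs, bring their open jaws round the narrow neck of the ball-headed peg, squeeze them shut on it while it still stands in the block, and draw it up out of its hole. The program finishes while holding: tongs in the gripper, the peg upright and still in their jaws with its lower end at least 10 cm above the bench, the two flat-headed pegs still standing in the block, and the block and everything else on the bench left where it was.

Things in the scene. Friction and masses are not known exactly. Their poses are not given: they have to be found in the camera images.
- tongs: U-shaped steel spring tongs, 215 mm long, 20 mm high, 0.12 kg, lying on edge: both arms are upright strips that close in the horizontal plane. Origin on the centre line at the underside, midway between the two black grip pads; x points to the jaws, y to the left arm, z up. The back of the U-bend lies 100 mm behind the origin, the jaw tips 116 mm ahead
- tongs_grip (a point): middle of the tongs between the grip pads, 10 mm above the underside. The pads (44 mm long, 20 mm high, outside of the arms) are pressed by the fingers, closing along y. Width over the pads 53 mm open, 36 mm with the jaws on a 16 mm neck, 34 mm shut. The spring resists with 7 N per finger at first, 12 N at neck width: set to 49 mm, the gripper carries the tongs nearly open
- tongs_jaws (a point): point midway between the two cupped jaws, 105 mm ahead of the tongs' origin, 10 mm above the underside; axes as the tongs. Jaws 14 mm high (7 mm above and below this point), 26 mm long, each a shallow cup. When open, the gap between the lips is 48 mm in front and 43 mm behind, and the jaws are 63 mm wide outside. A gripped neck lies at this point
- tongs_left (a joint): turn of each arm about its hinge at the U-bend (the arms move together): 0 = sprung open, 0.108 rad = jaws on a 16 mm neck, 0.122 = shut on nothing
- block: wooden drying block, 70 x 220 x 30 mm, 0.6 kg, loose on the bench, origin at the centre of its underside, y along its length, z up. Five holes in a row along y, 45 mm apart, 14 mm wide, 22 mm deep; the pegs stand in the middle and the two end ones (y = -90, 0, 90 mm), which peg in which varies; two holes are empty
- ball_peg: turned wooden coat peg with a ball head, 93 mm long, 45 g, upright in the block. Origin at the centre of the lower end of its tenon, z up its axis. Tenon 12 mm thick, 18 mm long (in the hole), shoulder 31 mm across and 8.5 mm high resting on the block, neck 16 mm thick and 29.5 mm long, ball head 39 mm across
- ball_peg_neck (a point): middle of the ball-headed peg's neck, on its axis, 41 mm above its lower end, 53 mm above the bench while it stands in the block; the neck is free for 14 mm above and below this point
- flat_peg_a: coat peg like the other, but with a flat, mushroom-shaped head 43 mm across and 16 mm high (72 mm long in all); origin at the lower end of its tenon. To be left standing
- flat_peg_b: the second flat-headed coat peg, same as the first. To be left standing
- aerosol: spray can, 67 mm across, 198 mm high, origin at the centre of its underside; bystander
- wax_tin: flat round tin with brown lid, 86 mm across, 26 mm high, origin at the centre of its underside; bystander
- mug: striped mug, 86 mm across, 90 mm high, origin 15 mm beside its axis, towards the handle, at its underside; bystander
- glue: wood glue bottle, 60 mm across, 200 mm high, origin at the centre of its underside; bystander
- screw_tin: round tin with blue lid, 68 mm across, 34 mm high, origin at the centre of its underside; bystander
- sanding: sanding block, 64 x 112 x 33 mm, origin at the centre of its underside; bystander
- caliper: steel vernier caliper lying flat, 74 x 229 x 8 mm, long along its y, origin at the centre of its underside; bystander
- hex_keys: folded hex-key set with red handle, 29 x 99 x 22 mm, long along its y, origin at the centre of its underside; bystander
Not all that is in view belongs to the job. Leave any turquoise look-alike of the flat_peg_b alone.

How it is judged (in metres and radians):
On the way, in this order (a step that is already met when the one before it is completed fails the run):
1. the gripper holds the tongs clear of the bench (height (world z) of tongs above 0.015 m and contact force between the fingers and tongs above 1 N), for 0.2 s.
2. the jaws are squeezed on the neck of the ball-headed peg while it still stands in the block (contact force between tongs and ball_peg above 1 N and value of joint tongs_left above 0.085 rad and distance between tongs_jaws and ball_peg_neck below 0.018 m and height (world z) of ball_peg below 0.025 m), for 0.1 s.
At the end, for the whole second after the job is handed in: Tongs in the gripper (over 1 N), jaws on the ball-headed peg's neck (over 0.5 N, within 18 mm); peg still, upright within 0.35 rad, lower end over 0.10 m above the bench, off the block; tongs over 0.09 m up; both flat-headed pegs seated, within 0.2 rad of upright (height (world z) of ball_peg above 0.1 m and angle between ball_peg's own z axis and vertical below 0.35 rad and distance between tongs_jaws and ball_peg_neck below 0.018 m and contact force between tongs and ball_peg above 0.5 N and contact force between the fingers and tongs above 1 N and contact force between ball_peg and block below 0.05 N and height (world z) of tongs above 0.09 m and linear speed of ball_peg below 0.03 m/s and height (world z) of each of flat_peg_a, flat_peg_b below 0.018 m and angle between each of flat_peg_a, flat_peg_b's own z axis and vertical below 0.2 rad and horizontal distance between each of flat_peg_a, flat_peg_b and block below 0.1 m); the arm keeps its last pose, push and grip.
It fails at once if the robot itself touches a varnished peg (contact force between any of the arm, the fingers and ball_peg above 0.3 N or contact force between any of the arm, the fingers and flat_peg_a above 0.3 N or contact force between any of the arm, the fingers and flat_peg_b above 0.3 N).
It fails at once if the block is shoved more than 30 mm (distance of block from where it was at the start of the episode above 0.03 m).
It fails at once if another thing on the bench is knocked more than 30 mm away (distance of any of aerosol, wax_tin, mug, glue, screw_tin, sanding, caliper, hex_keys from where it was at the start of the episode above 0.03 m).
It also fails if it takes over 42 s, if anything falls off the work surface, if the arm or the gripper's body presses on something with over 40 N, if the wrist force passes 120 N, or if a joint passes its speed limit or range.

ROBOT

A 6-joint arm with a two-finger parallel gripper is mounted at the origin on a cart in front of the work surface, level with it; the furniture and walls round the work are solid. World frame = base frame: x ahead of the robot, y to its left, z up, the work surface at z = 0. Lengths are in m, angles in degrees, forces in N, time in s.
With the tool pointing down it reaches from about 0.35 to 0.775 m from the base axis. Payload 5.5 kg.
Tool frame: the origin (TCP) lies where the fingers leave the gripper's body, on its centre line; the fingertips stand 73 mm ahead of it and the grasp point (between the pads) lies 54 mm ahead of it; z points along the fingers, y is the line along which they close (so a half turn about z gives the same grasp; the last joint's range is limited). The gripper opens to 85 mm and grips with 20 to 120 N. Pads are 22 mm wide; open, the fingers measure 114 mm over their backs; the gripper's body (76 mm by 85 mm) begins 54 mm behind the grasp point. The pads swing forward as they close: fully open they stand 13 mm farther back than shut.
Start: joints at [68.606, 17.945, 2.641, 74.691, 0, 82.002], TCP at [0.133, 0.559, 0.304] pointing down, gripper open.
Joint ranges: [-158.12, 158.12], [-49.38, 96.58], [-58.88, 72.47], [-126.05, 133.96], [-84.25, 85.87], [-180, 180]. Speed limits (degrees/s): [147.25, 147.25, 180, 180, 180, 180].

INTERFACE

Orientations are given as [roll, pitch, yaw] about the fixed x, y, z axes, in that order (R = Rz(yaw) Ry(pitch) Rx(roll)).
In Python, from cell import sense, snapshot, camera_params, job gives the robot as it stands. The module is installed in compiled form; this text tells all that it offers.
- The arm moves only by the tool arm_command, never from a script. Its argument "rows" is a list of rows, each a list of 5 numbers: the finger opening in cm, from 0 to 8.54, then the shift along the tool's x, y, z in normalised numbers (1 is 800 mm), then the turn about the tool's z in fractions of the full range, 1 being 90 degrees. A call has 1 to 8 rows; each row is the pose to reach, as a shift and turn from the pose commanded when the call began, along the tool's axes at that moment; what a row does not reach only later rows make up. A row lasts 1/8 s, in which the tool goes at most 62.5 mm and 10.7 degrees, less where a joint would pass 70% of its speed; a pose out of reach is approached as far as the arm can. No shift or turn number may pass 1 either way. A call with a gripper value outside its range is refused whole. The fingers move at their own pace and stop on an object; "force" is the grip in N (left out, the last holds). Time passes only in rows, so rows that repeat a pose let the fingers close. It gives the time, the measured TCP pose, the force, the opening and the grip force at its end, in the units of the state.
- sense(): the state, without advancing time (a new reading comes with each control period).
- snapshot(name): name is "scene" or "side" or "wrist"; returns (picture, depth): 384x512x3 uint8, red, green, blue; 384x512 float32, m along the optical axis (not along the pixel's ray), 0 where there is no reading.
- camera_params(name): a dict with "fx", "fy", "cx", "cy" (pixels), "xyz" and "attitude" of the camera in the world. Camera axes: x right, y down, z forward; pixel columns grow to the right and rows downward; lengths in m; the calibration is good to about 2 mm. A picture is of the moment at which its call begins: read the wrist's pose just before it. camera_params takes no time and is no camera call; for the wrist camera it gives the pose at the moment of the call.
- job.hand_in(): hands the job in; it is judged then, once.
The state is a dict: "t": time; "joint_positions": joint angles; "joint_vel": joint speeds; "joint_efforts": joint torques, N m; "ee_pos": TCP position; "tcp_rot": TCP orientation; "contact_force": force on the tool from outside, world axes, zero at the start; "moment": the same for the moment, N m; "grip_width": finger opening in m; "gripper_force": force on a finger pad.
Only numpy, scipy, OpenCV 4.12 (cv2) and the standard library are available. Lean on these libraries where they do the work, as an engineer would, in place of code of your own. Each camera call takes 0.05 s, during which the arm holds its last target. There are 200 camera calls.

## Working session

There is one attempt and no reset: what is moved stays moved. The work goes in short steps, Python scripts to look and compute and a tool call to move; the robot and the scene stay as the last step left them, time stands still between calls to the robot, and variables do not carry over. Pictures are saved under pics/ and viewed, at most 10 in all, crops included, and the job is handed in when it is done.

Besides the shell and the picture viewer there is one more tool, called after ">>>" as name(argument=value, ...), one argument or row to a line, values as JSON. arm_command: Moves the arm, as the interface text tells. Its arguments: {"type":"object","properties":{"rows":{"type":"array"},"force":{"type":"number"}},"required":["rows"]}

```bash
mkdir -p pics; cat > h.py <<'E'
import numpy as np, cv2
from cell import sense, snapshot, camera_params, job
from scipy.spatial.transform import Rotation as R
def shot(n,f):
    cp=camera_params(n); p,d=snapshot(n)
    cv2.imwrite(f'pics/{f}.png',p[:,:,::-1]); np.savez(f'pics/{f}.npz',p=p,d=d,**{k:np.array(v) for k,v in cp.items()})
    return cp,p,d
def load(f): return np.load(f'pics/{f}.npz')
def rot(cp):
    a=np.array(cp['attitude'])
    return a if a.shape==(3,3) else R.from_euler('xyz',a,degrees=True).as_matrix()
def world(c,u,v,z=None,d=None):
    r=np.array([(u-c['cx'])/c['fx'],(v-c['cy'])/c['fy'],1.]); r=rot(c)@r; o=np.array(c['xyz'])
    return o+r*(d if d is not None else (z-o[2])/r[2])
E
python3 - <<'E'
from h import *
for n in ['scene','side','wrist']:
    cp,p,d=shot(n,n+'0'); print(n,cp)
print(sense())
a=[cv2.imread(f'pics/{n}0.png') for n in ['scene','side']]
cv2.imwrite('pics/s0.png',cv2.resize(a[0],(800,600)));cv2.imwrite('pics/s1.png',cv2.resize(a[1],(800,600)))
E
```

```text
scene {'fx': 425.79596043478966, 'fy': 425.79596043478966, 'cx': 257.8774682599589, 'cy': 189.85423762458035, 'xyz': array([-0.00757922, -0.67642703,  0.78655912]), 'attitude': array([-128.5657701 ,    0.16771312,  -39.03539364])}
side {'fx': 433.4000050780374, 'fy': 433.4000050780374, 'cx': 254.7911568758002, 'cy': 188.82094182873846, 'xyz': array([ 0.22254267, -1.22276283,  0.55369266]), 'attitude': array([-111.22892663,    1.43212301,  -15.61246898])}
wrist {'fx': 277.38712433135964, 'fy': 277.38712433135964, 'cx': 257.4817654878997, 'cy': 192.1884048324402, 'xyz': array([0.06912217, 0.57394598, 0.37293109]), 'attitude': array([1.64800567e+02, 7.07559355e-02, 7.66797594e+01])}
{'t': 0.15, 'joint_positions': array([ 6.86056751e+01,  1.79819902e+01,  2.59304758e+00,  7.46912240e+01,
       -1.56692338e-03,  8.20001737e+01]), 'joint_vel': array([ 0.02387593, -0.02880852,  0.22676065,  0.016044  ,  0.03923412,
        0.03849579]), 'joint_efforts': array([ 2.36373882e-03, -4.81065595e+01,  2.98815608e+01,  1.38900569e-02,
       -1.93450246e-04,  9.53627534e-06]), 'ee_pos': array([0.13312756, 0.55909102, 0.30321102]), 'tcp_rot': array([-1.79920395e+02, -9.60512925e-03,  1.66605496e+02]), 'contact_force': array([-0.48822325,  0.02889675, -1.24805322]), 'moment': array([0.04741269, 0.03062269, 0.02547771]), 'gripper_force': 0.0, 'grip_width': 0.08539058279868113}
```

View pics/s0.png

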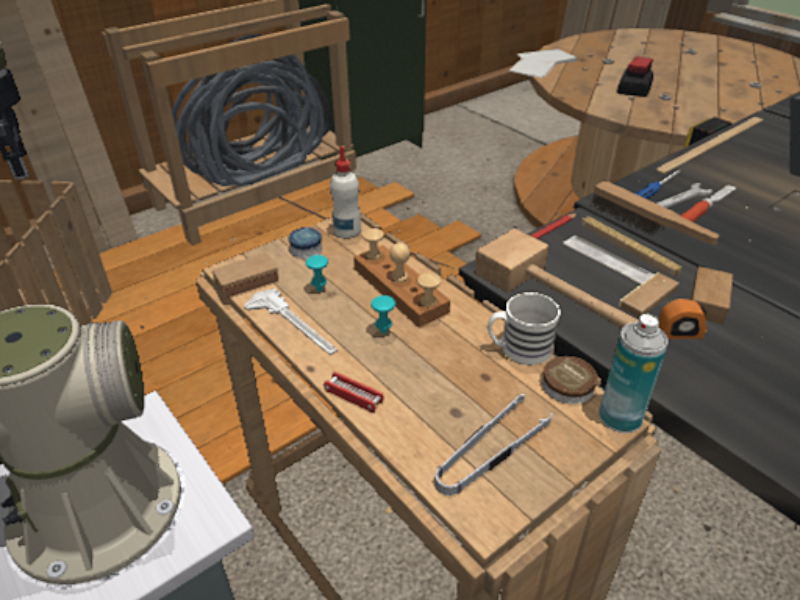

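View pics/s1.png

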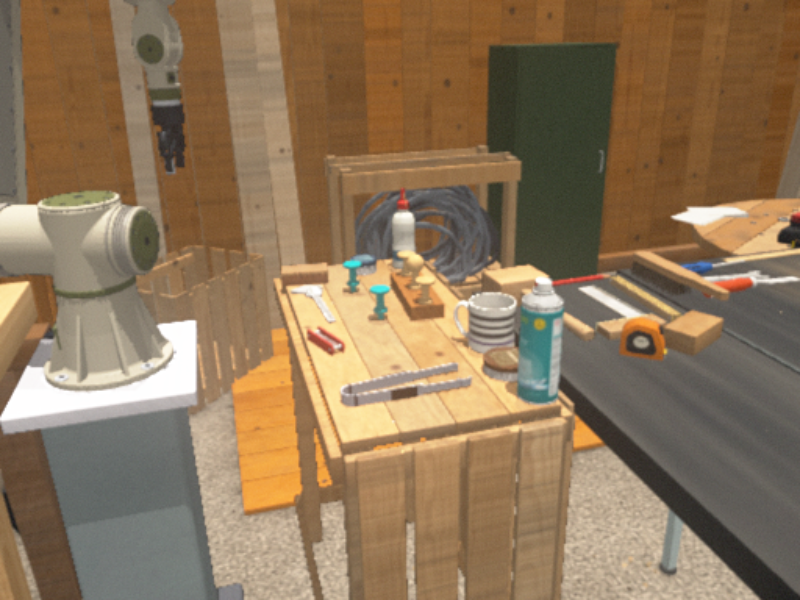

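The scene picture shows the tongs at the near right, with the bend at about (447,488) and the tips at (522,398) and (550,418). The ball peg is in the middle hole of the block at (400,258). Two turquoise look-alikes stand at (317,270) and (383,312). Next I'll enlarge both areas.

```bash
python3 - <<'E'
from h import *
c=load('scene0'); p=c['p'][:,:,::-1]
a=cv2.resize(p[245:325,270:360],None,fx=6,fy=6,interpolation=cv2.INTER_CUBIC) #540x480
b=cv2.resize(p[140:210,220:295],None,fx=8,fy=8,interpolation=cv2.INTER_CUBIC) #600x560
cv2.imwrite('pics/ca.png',a);cv2.imwrite('pics/cb.png',b)
# point cloud of tongs / block
d=c['d'];v,u=np.mgrid[:384,:512]
r=np.stack([(u-c['cx'])/c['fx'],(v-c['cy'])/c['fy'],np.ones_like(d)],-1)*d[...,None]
W=r@rot(c).T+c['xyz']; np.save('pics/W.npy',W)
print('bench z',np.median(W[270:290,250:270,2]))
def blob(u0,u1,v0,v1,z0,z1):
    w=W[v0:v1,u0:u1].reshape(-1,3); w=w[(w[:,2]>z0)&(w[:,2]<z1)]; return w
t=blob(275,358,248,318,.008,.03); print(len(t),t.min(0),t.max(0), cv2.minAreaRect((t[:,:2]*1000).astype(np.float32)))
k=blob(224,290,158,206,.024,.035); print(len(k), cv2.minAreaRect((k[:,:2]*1000).astype(np.float32)))
for n,(uu,vv) in dict(ball=(256,165),f1=(239,150),f2=(274,181),t1=(203,167),t2=(245,193)).items():
    w=W[vv-14:vv+12,uu-9:uu+9].reshape(-1,3); w=w[(w[:,2]>.068)&(w[:,2]<.12)&(np.linalg.norm(w[:,:2]-W[vv,uu,:2],axis=1)<.04)]; print(n,W[vv,uu],len(w),w.mean(0),w[:,2].max())
for n,(uu,vv) in dict(mug=(340,205),mugb=(345,190),wax=(365,240),can=(414,206),canb=(400,250)).items(): print(n,W[vv,uu])
E
```

```text
bench z 0.0002310455996703542
648 [ 0.37616876 -0.29643451  0.00800299] [ 0.63649117 -0.22894942  0.02677836] ((506.3143310546875, -265.54083251953125), (260.4694519042969, 62.69269943237305), 4.011282920837402)
880 ((587.6809692382812, 116.15410614013672), (223.55174255371094, 136.57669067382812), 86.0134048461914)
ball [0.61264214 0.10028155 0.08478447] 141 [0.61453367 0.10687458 0.09338366] 0.10636567578902223
f1 [0.62548176 0.19793408 0.08089428] 102 [0.62281786 0.19951465 0.08138031] 0.08617625072199353
f2 [0.60588058 0.01368275 0.08185201] 130 [0.61106233 0.02057569 0.08164458] 0.08703725662022122
t1 [0.4993777  0.20390243 0.07170751] 88 [0.49885595 0.2101266  0.07064977] 0.07517886310435928
t2 [0.51968672 0.03168468 0.07262849] 109 [0.51905179 0.03506056 0.0705463 ] 0.07332452303628945
mug [ 0.72208612 -0.12947136  0.02780788]
mugb [ 0.72519409 -0.13575657  0.08258619]
wax [ 0.67205158 -0.25888601  0.02596413]
can [ 0.67569127 -0.3538056   0.19913984]
canb [ 0.65516789 -0.36147341  0.08539726]
```

View pics/ca.png

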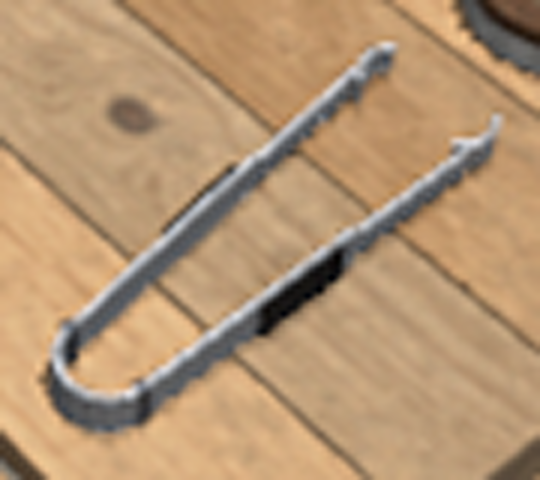

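View pics/cb.png

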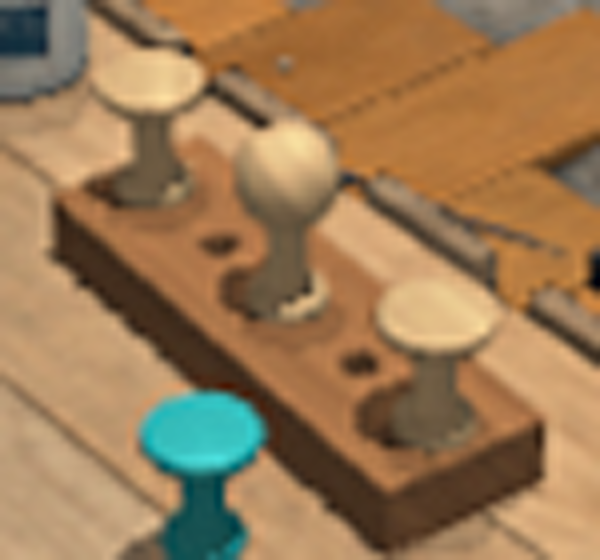

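The crops show the tongs' tips at (393,45) and (497,120) and the bend back near (68,388). The pads' top edges run (165,228)-(238,165) and (262,303)-(345,248). The block's top near corners are at (57,205), (392,487) and (543,425), with the ball head centred at (288,172). Next I'll turn these into positions.

```bash
python3 - <<'E'
from h import *
c=load('scene0'); W=np.load('pics/W.npy')
A=lambda x,y,z: world(c,270+(x+.5)/6-.5,245+(y+.5)/6-.5,z)[:2].round(4)
B=lambda x,y,z: world(c,220+(x+.5)/8-.5,140+(y+.5)/8-.5,z)[:2].round(4)
print('tips',A(393,45,.017),A(497,120,.017),'bend',A(55,350,.02),A(68,388,.02),A(100,403,.02),A(140,388,.02))
print('pads',A(165,228,.02),A(238,165,.02),A(262,303,.02),A(345,248,.02))
t=W[248:318,275:358].reshape(-1,3);t=t[(t[:,2]>.014)&(t[:,2]<.03)&(t[:,0]<.62)]
# fit arms
m=(t[:,0]>.44)&(t[:,0]<.56)
for s in (1,-1):
    q=t[m&((t[:,1]+.264)*s>0)]; print('arm',np.polyfit(q[:,0],q[:,1],1),q.mean(0),len(q))
print('back x',np.sort(t[:,0])[:8])
print('block',B(57,205,.03),B(392,487,.03),B(543,425,.03),B(195,140,.03),'holes',B(218,244,.03),B(360,364,.03))
print('ball',B(288,172,.0855+.0),'flats',B(150,78,.084),B(437,316,.084))
print('shoulders',B(285,290,.0385),B(432,415,.0385),B(152,182,.0385))
w=W[145:185,240:275].reshape(-1,3);w=w[(w[:,2]>.075)&(w[:,2]<.11)&(abs(w[:,0]-.613)<.03)&(abs(w[:,1]-.107)<.03)]
from scipy.optimize import least_squares
f=least_squares(lambda x:np.linalg.norm(w-x,axis=1)-.0195,[.62,.11,.085],loss='soft_l1',f_scale=.002);print('sphere',f.x,len(w))
E
```

```text
tips [ 0.591  -0.2347] [ 0.5931 -0.2883] bend [ 0.3838 -0.2619] [ 0.3767 -0.2771] [ 0.3813 -0.289 ] [ 0.3965 -0.2933]
pads [ 0.4526 -0.2464] [ 0.4956 -0.2418] [ 0.4564 -0.2943] [ 0.4984 -0.296 ]
arm [ 0.12731239 -0.30574445] [ 0.49163062 -0.24315378  0.0183787 ] 102
arm [ 0.02608393 -0.30500474] [ 0.49044801 -0.29221193  0.01840328] 109
back x [0.37616876 0.37646378 0.37712629 0.37728237 0.37729671 0.37748574
 0.37751231 0.37784176]
block [0.5907 0.2172] [0.5816 0.0069] [ 0.6449 -0.0008] [0.6588 0.2188] holes [0.6229 0.1579] [0.6173 0.0671]
ball [0.6234 0.1156] flats [0.6234 0.1984] [0.6101 0.0179]
shoulders [0.6172 0.1102] [0.6112 0.0204] [0.6211 0.1965]
sphere [0.62084842 0.11482521 0.08567066] 138
```

Careful with the scale: shifts go in shares of 800 mm and turns go in shares of 90 degrees. That gives: -41 cm / 80 = -0.5125, -36 cm / 80 = -0.45, -17.6 degrees / 90 = -0.1956.

>>> arm_command(
  rows=[
    [8.5,-0.0625,-0.0563,0,-0.0333],
    [8.5,-0.125,-0.1125,0,-0.0667],
    [8.5,-0.1875,-0.1625,0,-0.1],
    [8.5,-0.25,-0.2188,0,-0.1333],
    [8.5,-0.325,-0.2813,0,-0.1667],
    [8.5,-0.3875,-0.3375,0,-0.1956],
    [8.5,-0.45,-0.3875,0,-0.1956],
    [8.5,-0.5125,-0.4425,0,-0.1956],
  ],
)

```text
t: 1.15
ee_pos: [0.4264, 0.152, 0.3039]
tcp_rot: [180.0, 0.0, -175.8]
contact_force: [0.3, 0.4, 0.1]
grip_width: 0.0848
gripper_force: 0.0
```

>>> arm_command(
  rows=[
    [8.5,0,0,0,0],
    [8.5,0,0,0,0],
  ],
)

```text
t: 1.4
ee_pos: [0.4253, 0.1536, 0.3036]
tcp_rot: [180.0, -0.1, -175.9]
contact_force: [0.4, 0.0, -0.4]
grip_width: 0.0851
gripper_force: 0.0
```

```bash
python3 - <<'E'
from h import *
s=sense();print(s['ee_pos'],s['tcp_rot'],s['joint_positions'])
cp,p,d=shot('wrist','w1');print(cp['xyz'],cp['attitude'])
cv2.imwrite('pics/w1b.png',cv2.resize(p[:,:,::-1],(800,600),interpolation=cv2.INTER_CUBIC))
E
```

```text
[0.42528785 0.15361843 0.3035589 ] [ 1.79981340e+02 -6.91549361e-02 -1.75871575e+02] [ 9.65693642e+00  4.39474657e+00 -1.42898239e+01  7.13824651e+01
  2.52351691e-02  5.52850755e+00]
[0.35972277 0.14822989 0.3734671 ] [ 1.64848514e+02 -4.89775583e-02  9.42044898e+01]
```

View pics/w1b.png

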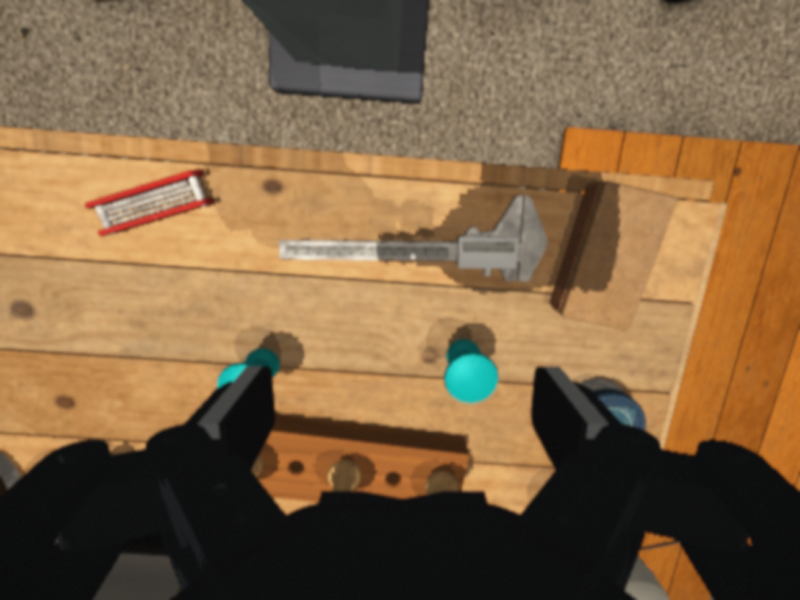

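The wrist view shows the block's empty holes at (296,467) and (393,479). The ball head is at (344,475), with the turquoise pegs at (471,378) and (248,372).

```bash
python3 - <<'E'
from h import *
c=load('w1')
P=lambda x,y,z: world(c,(x+.5)*.64-.5,(y+.5)*.64-.5,z)[:2].round(4)
a,b=P(296,467,.03),P(393,479,.03);print(a,b,(a+b)/2,np.linalg.norm(a-b),'ball',P(344,475,.0855),'turq',P(471,378,.073),P(242,376,.073),'sh?',P(463,347,.01),P(262,358,.01),'blk edge',P(470,455,.03),P(275,430,.03))
E
```

```text
[0.6171 0.0695] [0.6234 0.159 ] [0.62025 0.11425] 0.08972145785708122 ball [0.58   0.1193] turq [0.4975 0.2104] [0.5084 0.0381] sh? [0.4968 0.2128] [0.5206 0.0334] blk edge [0.593  0.2271] [0.5802 0.0505]
```

In the tool's units: -42.7 cm / 80 = -0.5338, -36 cm / 80 = -0.45.

>>> arm_command(
  rows=[
    [8.5,-0.0175,-0.075,0,0],
    [8.5,-0.035,-0.15,0,0],
    [8.5,-0.05,-0.225,0,0],
    [8.5,-0.0675,-0.3,0,0],
    [8.5,-0.085,-0.375,0,0],
    [8.5,-0.1,-0.45,0,0],
    [8.5,-0.1188,-0.5338,0,0],
    [8.5,-0.1188,-0.5338,0,0],
  ],
)

```text
t: 2.45
ee_pos: [0.5529, -0.2666, 0.3026]
tcp_rot: [180.0, -0.0, -175.8]
contact_force: [0.5, 1.4, -0.5]
grip_width: 0.0849
gripper_force: 0.0
```

>>> arm_command(
  rows=[
    [8.5,0,0,0,0],
    [8.5,0,0,0,0],
  ],
)

```text
t: 2.7
ee_pos: [0.5517, -0.2626, 0.3041]
tcp_rot: [180.0, -0.0, -175.6]
contact_force: [-0.5, -0.6, -0.0]
grip_width: 0.0851
gripper_force: 0.0
```

```bash
python3 - <<'E'
from h import *
s=sense();print(s['ee_pos'],s['tcp_rot'],s['joint_positions'])
cp,p,d=shot('wrist','w2')
cv2.imwrite('pics/w2b.png',cv2.resize(p[:,:,::-1],(800,600),interpolation=cv2.INTER_CUBIC))
E
```

```text
[ 0.55170637 -0.26262027  0.30412733] [ 1.79962389e+02 -1.15207082e-02 -1.75634709e+02] [-3.29869533e+01  2.20660774e+01  8.57149289e+00  7.65373926e+01
  2.29078999e-02 -3.73522472e+01]
```

View pics/w2b.png

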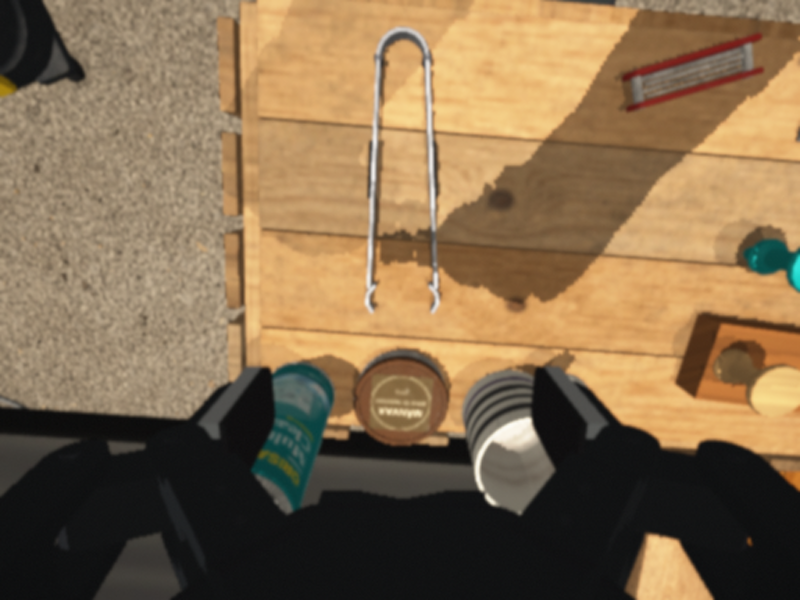

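The wrist view shows the tongs' bend back at (404,29) and the tips at (372,310) and (436,310). The pads' outer edges are at about (370,167) and (437,167).

```bash
python3 - <<'E'
from h import *
c=load('w2')
P=lambda x,y,z: world(c,(x+.5)*.64-.5,(y+.5)*.64-.5,z)[:2]
bk=P(404,29,.02); t=(P(372,310,.017)+P(436,310,.017))/2; pd=[P(370,142,.02),P(368,192,.02),P(436,142,.02),P(437.5,192,.02)]
d=t-bk;L=np.linalg.norm(d);d/=L;print('L',L,'yaw',np.degrees(np.arctan2(d[1],d[0])),bk,t,'origin',bk+.1*d, t-.116*d,'pads',np.mean(pd,0),pd)
o=(bk+.1*d+t-.116*d)/2
s=sense(); Rm=R.from_euler('xyz',s['tcp_rot'],degrees=True).as_matrix()
print('shift tool', Rm.T@(np.r_[o,.064+.0]-s['ee_pos'])*100)
# near-body obstacles
W=(np.stack([((np.mgrid[:384,:512][1])-c['cx'])/c['fx'],((np.mgrid[:384,:512][0])-c['cy'])/c['fy'],np.ones((384,512))],-1)*c['d'][...,None])@rot(c).T+c['xyz']
print(W[int(400*.64),int(400*.64)],W[int(385*.64),int(300*.64)])
E
```

```text
L 0.21272010445714135 yaw 4.494223496578031 [ 0.37897999 -0.2752098 ] [ 0.59104603 -0.25854136] origin [ 0.47867251 -0.26737394] [ 0.4754027  -0.26763095] pads [ 0.47444813 -0.26859342] [array([ 0.45779534, -0.29527142]), array([ 0.49520229, -0.29469389]), array([ 0.45385598, -0.24461918]), array([ 0.49093891, -0.23978918])]
shift tool [ 7.47735369  0.08753903 24.03011543]
[ 0.67241206 -0.25550814  0.02507956] [ 0.65435601 -0.34030785  0.04401593]
```

In the tool's units: 18 cm / 80 = 0.225, 7.5 cm / 80 = 0.0938.

>>> arm_command(
  rows=[
    [8.5,0.05,0.0013,0.05,0],
    [8.5,0.0938,0.0013,0.1,0],
    [8.5,0.0938,0.0013,0.15,0],
    [8.5,0.0938,0.0013,0.1875,0],
    [8.5,0.0938,0.0013,0.225,0],
    [8.5,0.0938,0.0013,0.225,0],
    [8.5,0.0938,0.0013,0.225,0],
  ],
)

```text
t: 3.62
ee_pos: [0.4774, -0.2691, 0.1252]
tcp_rot: [-179.9, 0.1, -175.7]
contact_force: [-0.2, -1.0, 0.9]
grip_width: 0.085
gripper_force: 0.0
```

In the tool's units: 5.1 cm / 80 = 0.0638, 3 cm / 80 = 0.0375.

>>> arm_command(
  rows=[
    [8.5,0.0013,0.0013,0.0375,0],
    [8.5,0.0013,0.0013,0.0638,0],
    [8.5,0.0013,0.0013,0.0638,0],
    [4.9,0.0013,0.0013,0.0638,0],
    [4.9,0.0013,0.0013,0.0638,0],
    [4.9,0.0013,0.0013,0.0638,0],
    [4.9,0.0013,0.0013,0.0638,0],
    [4.9,0.0013,0.0013,0.0638,0],
  ],
  force=40,
)

```text
t: 4.62
ee_pos: [0.4769, -0.2693, 0.0752]
tcp_rot: [-179.9, 0.2, -175.8]
contact_force: [-1.4, 0.8, 7.6]
grip_width: 0.0488
gripper_force: 10.3
```

>>> arm_command(
  rows=[
    [4.9,0,0,-0.0125,0],
    [4.9,0,0,-0.0375,0],
    [4.9,0,0,-0.075,0],
    [4.9,0,0,-0.1125,0],
    [4.9,0,0,-0.15,0],
    [4.9,0,0,-0.15,0],
    [4.9,0,0,-0.15,0],
    [4.9,0,0,-0.15,0],
  ],
)

```text
t: 5.62
ee_pos: [0.475, -0.268, 0.1915]
tcp_rot: [179.9, -0.1, -175.8]
contact_force: [0.7, -0.5, -1.0]
grip_width: 0.049
gripper_force: 7.4
```

```bash
python3 - <<'E'
from h import *
s=sense();print(s['ee_pos'],s['tcp_rot'],s['contact_force'],s['gripper_force'],s['grip_width'])
cp,p,d=shot('wrist','w3')
shot('side','s3'); shot('scene','sc3')
cv2.imwrite('pics/w3b.png',cv2.resize(p[:,:,::-1],(800,600),interpolation=cv2.INTER_CUBIC))
E
```

```text
[ 0.47498823 -0.26804819  0.19154323] [ 1.79897902e+02 -1.04282786e-01 -1.75797305e+02] [ 0.66308587 -0.46252463 -1.01831767] 7.38362230360508 0.0489934538386878
```

View pics/w3b.png

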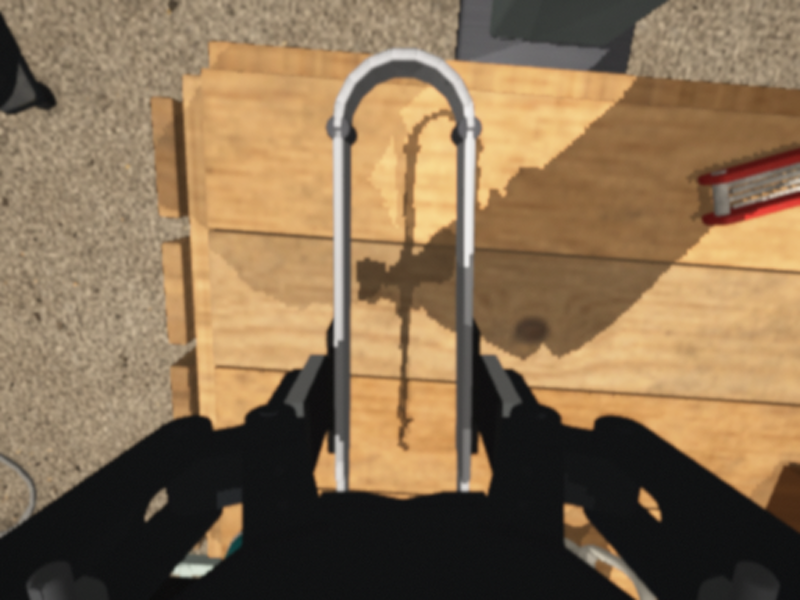

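The tongs are held symmetrically, with the bend back at (404,50) and the arms at x = 340 and 466. Next I'll measure their height and pitch from depth.

```bash
python3 - <<'E'
from h import *
def cloud(f):
    c=load(f);v,u=np.mgrid[:384,:512];d=c['d']
    r=np.stack([(u-c['cx'])/c['fx'],(v-c['cy'])/c['fy'],np.ones_like(d)],-1)*d[...,None]
    return (r@rot(c).T+c['xyz'])
e=np.array([.475,-.268]);yaw=np.radians(4.2);ax=np.array([np.cos(yaw),np.sin(yaw)]);n=np.array([-ax[1],ax[0]])
for f in ['w3','sc3','s3']:
    W=cloud(f).reshape(-1,3); q=W[:,:2]-e; X=q@ax;Y=q@n;Z=W[:,2]
    m=(abs(Y)<.045)&(Z>.08)&(Z<.18)&(X>-.12)&(X<.13)
    for a,b in [(-.11,-.08),(-.08,-.05),(-.05,-.03),(.04,.06),(.06,.08),(.08,.1),(.1,.125)]:
        k=m&(X>a)&(X<b)
        if k.sum()>5: print(f,a,b,k.sum(),'z',np.percentile(Z[k],[3,50,90,97]).round(4),'Y',np.percentile(Y[k],[2,98]).round(4),'X',X[k].min().round(4),X[k].max().round(4))
E
```

```text
w3 -0.11 -0.08 2194 z [0.1176 0.1345 0.136  0.1364] Y [-0.0191  0.0185] X -0.1001 -0.08
w3 -0.08 -0.05 1741 z [0.118  0.1349 0.1362 0.1366] Y [-0.0203  0.0195] X -0.08 -0.05
w3 -0.05 -0.03 913 z [0.1178 0.135  0.1363 0.1367] Y [-0.0207  0.0201] X -0.05 -0.03
w3 0.04 0.06 27 z [0.1199 0.1219 0.1263 0.1271] Y [-0.021  0.02 ] X 0.0403 0.0475
sc3 -0.11 -0.08 156 z [0.1175 0.1285 0.1362 0.1367] Y [-0.0205  0.0174] X -0.1012 -0.0801
sc3 -0.08 -0.05 149 z [0.118  0.1292 0.1364 0.1368] Y [-0.0208  0.0201] X -0.0799 -0.0505
sc3 -0.05 -0.03 101 z [0.1171 0.1294 0.1362 0.1372] Y [-0.0212  0.0206] X -0.05 -0.0302
sc3 0.08 0.1 29 z [0.1211 0.1282 0.1343 0.1352] Y [-0.0254 -0.0208] X 0.0804 0.1
sc3 0.1 0.125 40 z [0.1224 0.1313 0.1338 0.1354] Y [-0.0267  0.0244] X 0.1003 0.1185
s3 -0.11 -0.08 118 z [0.1185 0.1296 0.1365 0.1376] Y [-0.0227  0.0168] X -0.1012 -0.08
s3 -0.08 -0.05 170 z [0.1183 0.1292 0.1363 0.1376] Y [-0.0226  0.0199] X -0.08 -0.0501
s3 -0.05 -0.03 109 z [0.1194 0.129  0.1364 0.1385] Y [-0.0234  0.0212] X -0.0499 -0.0302
s3 0.04 0.06 78 z [0.1223 0.129  0.1345 0.1354] Y [-0.0272  0.0228] X 0.04 0.06
s3 0.06 0.08 81 z [0.1219 0.1298 0.1348 0.1355] Y [-0.0289  0.0241] X 0.06 0.0798
s3 0.08 0.1 78 z [0.1221 0.1293 0.135  0.1355] Y [-0.0279  0.0241] X 0.0804 0.0999
s3 0.1 0.125 66 z [0.1225 0.1299 0.1344 0.1354] Y [-0.0288  0.0243] X 0.1001 0.1177
```

In the tool's units: 40 cm / 80 = 0.5, 37 cm / 80 = 0.4625, 8.2 degrees / 90 = 0.0911.

>>> arm_command(
  rows=[
    [4.9,0.0025,0.0375,0,0.0111],
    [4.9,0.0075,0.1,0,0.0222],
    [4.9,0.0125,0.175,0,0.0333],
    [4.9,0.0188,0.25,0,0.0444],
    [4.9,0.025,0.325,0,0.0667],
    [4.9,0.0313,0.4,0,0.0778],
    [4.9,0.0363,0.4625,0,0.0889],
    [4.9,0.0388,0.5,0,0.0911],
  ],
)

```text
t: 6.78
ee_pos: [0.4145, 0.1302, 0.1926]
tcp_rot: [180.0, -0.0, 176.1]
contact_force: [-0.2, -0.1, -1.1]
grip_width: 0.0493
gripper_force: 7.4
```

>>> arm_command(
  rows=[
    [4.9,0,0,0,0],
    [4.9,0,0,0,0],
    [4.9,0,0,0,0],
  ],
)

```text
t: 7.15
ee_pos: [0.4157, 0.1272, 0.1927]
tcp_rot: [-180.0, -0.0, 175.9]
contact_force: [0.5, -1.1, -1.6]
grip_width: 0.0489
gripper_force: 7.4
```

In the tool's units: 7.4 cm / 80 = 0.0925, 6.6 cm / 80 = 0.0825.

>>> arm_command(
  rows=[
    [4.9,0,0,0.0125,0],
    [4.9,0,0,0.0375,0],
    [4.9,0,0,0.0625,0],
    [4.9,0,0,0.0825,0],
    [4.9,0,0,0.0925,0],
    [4.9,0,0,0.0925,0],
    [4.9,0,0,0.0925,0],
  ],
)

```text
t: 8.02
ee_pos: [0.4159, 0.128, 0.1193]
tcp_rot: [180.0, 0.0, 176.0]
contact_force: [-0.3, 0.2, -1.2]
grip_width: 0.0494
gripper_force: 7.4
```

```bash
python3 - <<'E'
from h import *
for i in range(3):
    s=sense();print(s['ee_pos'],s['tcp_rot'],s['grip_width'])
    cp,p,d=shot(['scene','side','wrist'][i],f'x{i}')
c=load('x0');a=cv2.resize(c['p'][120:240,150:310,::-1],None,fx=5,fy=5,interpolation=cv2.INTER_CUBIC)
cv2.imwrite('pics/xc.png',a)
def cloud(f):
    c=load(f);v,u=np.mgrid[:384,:512];d=c['d']
    r=np.stack([(u-c['cx'])/c['fx'],(v-c['cy'])/c['fy'],np.ones_like(d)],-1)*d[...,None]
    return (r@rot(c).T+c['xyz'])
e=np.array([.4157,.1285]);yaw=np.radians(-4);ax=np.array([np.cos(yaw),np.sin(yaw)]);n=np.array([-ax[1],ax[0]])
for f in ['x0','x1','x2']:
    W=cloud(f).reshape(-1,3); q=W[:,:2]-e; X=q@ax;Y=q@n;Z=W[:,2]
    m=(abs(Y)<.04)&(Z>.035)&(Z<.09)&(X>-.12)&(X<.135)
    for a,b in [(-.11,-.08),(-.08,-.05),(.06,.08),(.08,.1),(.1,.13)]:
        k=m&(X>a)&(X<b)
        if k.sum()>5: print(f,a,b,k.sum(),'z',np.percentile(Z[k],[3,50,97]).round(4),'Y',np.percentile(Y[k],[2,98]).round(4),'X',X[k].min().round(4),X[k].max().round(4))
E
```

```text
[0.41588269 0.12796468 0.11928182] [1.79987300e+02 4.21684065e-02 1.75983504e+02] 0.049417814033756835
[0.41601481 0.12802507 0.11944813] [1.79983325e+02 6.93517498e-02 1.75992549e+02] 0.04886788307623168
[0.41598775 0.1280889  0.11947282] [1.79979513e+02 7.32283022e-02 1.75999248e+02] 0.04901188756695057
x0 -0.11 -0.08 100 z [0.0458 0.0567 0.0647] Y [-0.0223  0.0184] X -0.1006 -0.08
x0 -0.08 -0.05 140 z [0.0449 0.0549 0.0652] Y [-0.0216  0.0195] X -0.0799 -0.05
x0 0.06 0.08 58 z [0.0481 0.0562 0.0631] Y [-0.0265  0.0237] X 0.0602 0.0795
x0 0.08 0.1 59 z [0.0495 0.057  0.0634] Y [-0.027   0.0247] X 0.0802 0.0998
x0 0.1 0.13 46 z [0.0492 0.0561 0.0628] Y [-0.0273  0.0252] X 0.1 0.1169
x1 -0.11 -0.08 59 z [0.047  0.0582 0.0666] Y [-0.027   0.0176] X -0.1003 -0.08
x1 -0.08 -0.05 88 z [0.0463 0.0591 0.0663] Y [-0.0249  0.0209] X -0.0791 -0.0509
x1 0.06 0.08 45 z [0.0515 0.0572 0.0643] Y [-0.0308  0.0254] X 0.0622 0.0799
x1 0.08 0.1 48 z [0.0519 0.058  0.0644] Y [-0.0304  0.0263] X 0.08 0.0996
x1 0.1 0.13 33 z [0.0527 0.0589 0.064 ] Y [-0.0294  0.024 ] X 0.1002 0.1176
x2 -0.11 -0.08 2138 z [0.0453 0.0622 0.0641] Y [-0.0193  0.0179] X -0.0993 -0.08
x2 -0.08 -0.05 1767 z [0.0458 0.0627 0.0644] Y [-0.0206  0.0192] X -0.08 -0.05
```

View pics/xc.png

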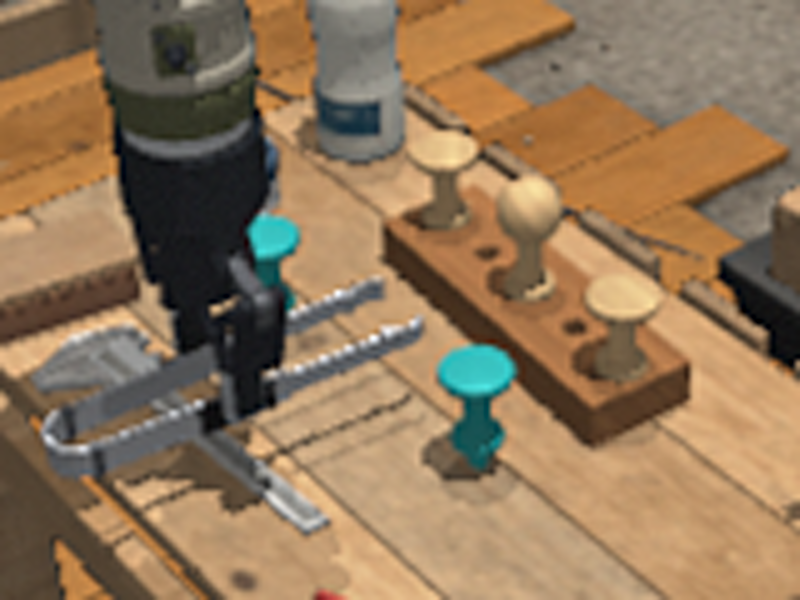

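The tongs, with jaws at (380,285) and (420,328), are level at neck height and aimed at the ball peg at (527,250). Both turquoise pegs are clear of the path, so I'll drive straight ahead.

In the tool's units: -9.95 cm / 80 = -0.1244, -9.2 cm / 80 = -0.115.

>>> arm_command(
  rows=[
    [4.9,-0.0125,0,0.0013,0],
    [4.9,-0.0375,0,0.0013,0],
    [4.9,-0.0625,0,0.0013,0],
    [4.9,-0.0813,0.0013,0.0013,0],
    [4.9,-0.1,0.0013,0.0013,0],
    [4.9,-0.115,0.0013,0.0013,0],
    [4.9,-0.1244,0.0013,0.0013,0],
    [4.9,-0.1244,0.0013,0.0013,0],
  ],
)

```text
t: 9.18
ee_pos: [0.5152, 0.1221, 0.1178]
tcp_rot: [180.0, -0.0, 176.0]
contact_force: [-0.0, 0.9, -2.7]
grip_width: 0.0488
gripper_force: 7.4
```

```bash
python3 - <<'E'
from h import *
for i in range(2):
    s=sense();print(s['ee_pos'],s['tcp_rot'],s['contact_force'])
    shot(['scene','side'][i],f'y{i}')
a=cv2.resize(load('y0')['p'][130:210,200:300,::-1],None,fx=5,fy=5,interpolation=cv2.INTER_CUBIC)
b=cv2.resize(load('y1')['p'][150:210,230:300,::-1],(500,428),interpolation=cv2.INTER_CUBIC)
m=np.zeros((428,800,3),np.uint8); m[:400,:400]=a[:, 50:450]; m[:,400:]=b[:,50:450]
cv2.imwrite('pics/yc.png',m)
E
```

```text
[0.51515178 0.12208871 0.11782767] [ 1.79995612e+02 -2.28206341e-04  1.75995115e+02] [-0.02237561  0.88537527 -2.73654378]
[0.51456029 0.1221161  0.11774767] [ 1.79998292e+02 -3.83280377e-02  1.76002433e+02] [-0.03564656  0.28152558 -0.91472998]
```

View pics/yc.png

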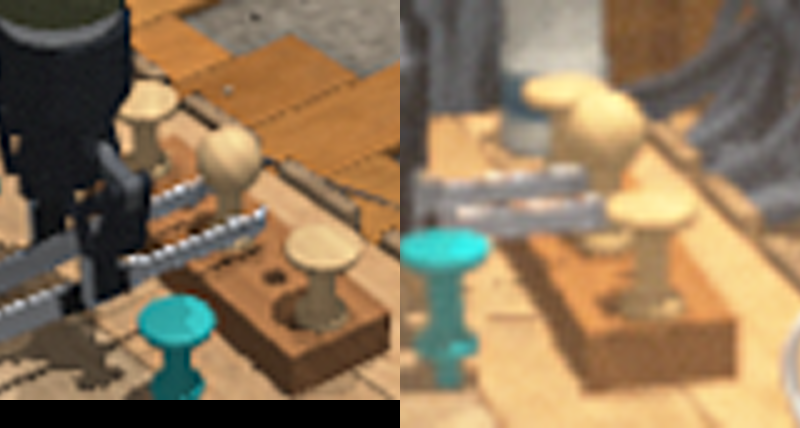

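In the left panel the jaws straddle the neck: tips at (205,190) and (262,215), neck at (232,200). The block and pegs are undisturbed. Now I'll squeeze.

>>> arm_command(
  rows=[
    [4.4,0,0,0,0],
    [4.0,0,0,0,0],
    [3.7,0,0,0,0],
    [3.4,0,0,0,0],
    [3.2,0,0,0,0],
    [3.0,0,0,0,0],
    [3.0,0,0,0,0],
    [3.0,0,0,0,0],
  ],
  force=50,
)

```text
t: 10.28
ee_pos: [0.5148, 0.1221, 0.1179]
tcp_rot: [180.0, 0.0, 176.0]
contact_force: [-0.4, -0.7, -1.1]
grip_width: 0.0349
gripper_force: 51.3
```

In the tool's units: -6.2 cm / 80 = -0.0775, -5.2 cm / 80 = -0.065.

>>> arm_command(
  rows=[
    [3.0,0,0,-0.0038,0],
    [3.0,0,0,-0.01,0],
    [3.0,0,0,-0.0188,0],
    [3.0,0,0,-0.0288,0],
    [3.0,0,0,-0.04,0],
    [3.0,0,0,-0.0525,0],
    [3.0,0,0,-0.065,0],
    [3.0,0,0,-0.0775,0],
  ],
)

```text
t: 11.28
ee_pos: [0.5148, 0.1221, 0.1807]
tcp_rot: [180.0, 0.0, 176.0]
contact_force: [-1.0, 0.0, -1.7]
grip_width: 0.0348
gripper_force: 51.1
```

In the tool's units: -6.8 cm / 80 = -0.085, -6 cm / 80 = -0.075.

>>> arm_command(
  rows=[
    [3.0,0,0,-0.0125,0],
    [3.0,0,0,-0.0275,0],
    [3.0,0,0,-0.045,0],
    [3.0,0,0,-0.0625,0],
    [3.0,0,0,-0.075,0],
    [3.0,0,0,-0.085,0],
    [3.0,0,0,-0.085,0],
    [3.0,0,0,-0.085,0],
  ],
)

```text
t: 12.28
ee_pos: [0.5146, 0.1221, 0.2475]
tcp_rot: [180.0, -0.0, 176.0]
contact_force: [0.2, 0.5, -2.0]
grip_width: 0.0345
gripper_force: 51.1
```

```bash
python3 - <<'E'
from h import *
s=sense();print(s['ee_pos'],s['contact_force'],s['gripper_force'],s['grip_width'])
shot('scene','z0');shot('side','z1')
a=cv2.resize(load('z0')['p'][80:220,200:300,::-1],(400,560),interpolation=cv2.INTER_CUBIC)
b=cv2.resize(load('z1')['p'][90:230,210:310,::-1],(400,560),interpolation=cv2.INTER_CUBIC)
cv2.imwrite('pics/zc.png',np.hstack([a,b]))
E
```

```text
[0.51456387 0.12211914 0.24747959] [ 0.15063408  0.52427403 -1.99570374] 51.146613385062665 0.03445569129377569
```

View pics/zc.png

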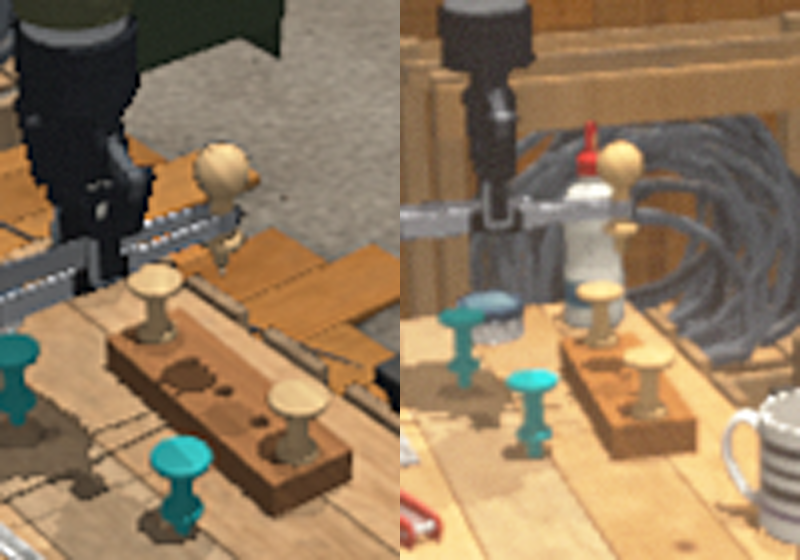

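The ball peg hangs upright in the jaws at (222,205) in the left panel, well above the block. Both flat-headed pegs are still standing, and the block looks unmoved.

```bash
python3 -c "
from h import *
s=sense();print(s['joint_vel'].round(2),s['grip_width'],s['t']);print(job.hand_in())"
```

```text
[ 0.04  0.04 -0.01 -0.03 -0.02  0.01] 0.03494108232405773 12.375
the job is handed in; nothing more can be done
None
```

I handed the job in at 12.4 s, and no verdict came back: the last pictures show the ball-headed peg upright in the tongs' jaws, its lower end about 14 cm up by the arm's height, with both flat-headed pegs standing and the block apparently unmoved.

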